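# Load the screw-jar lane and shut its gate

## Robot

A 6-joint arm with a two-finger parallel gripper is mounted at the origin on the work surface. World frame = base frame: x ahead of the robot, y to its left, z up, the work surface at z = 0. Lengths are in mm, angles in rad, forces in N, time in s.
With the tool pointing down it reaches from about 300 to 775 mm from the base axis. Payload 14.6 kg.
Tool frame: the origin (TCP) lies on the mounting face of the last link; the fingertips stand 173 mm ahead of it and the grasp point (between the pads) lies 155 mm ahead of it (env.finger_overhang is the distance from the TCP to the fingertips, in mm); x points along the fingers, y is the direction in which the jaws open and shut, and the axes are right-handed (so a half turn about x gives the same grasp; the last joint's range is limited). The gripper opens to 85 mm and grips with 20 to 120 N. Pads are 22 mm wide; open, the fingers measure 114 mm over their backs; the gripper's body (76 mm by 85 mm) begins 54 mm behind the grasp point. The pads swing forward as they close: fully open they stand 13 mm farther back than shut.
Start: joints at [-1.266, 0.3, 1.521, -0, 1.321, -0.067], TCP at [199.804, -512.415, 404.681] pointing down, gripper open.
Joint ranges: [-3.03, 3.03], [-0.79, 2.21], [0.23, 2.52], [-1.04, 4.18], [0, 3.07], [-2.55, 2.55]. Speed limits (rad/s): [2.22, 2.22, 2.57, 3.14, 3.14, 3.14].

## Interface

Orientations are given as a unit quaternion [x, y, z, w].
In Python, from rig import env, vision gives the robot as it stands. The module is installed in compiled form; this text tells all that it offers.
- The arm moves only by the tool carry_out, never from a script. Its argument "increments" is a list of rows, each a list of 3 entries, a list of its own where there are three numbers: the turn, a rotation vector about the world's x, y, z in rad, then the shift along the world's x, y, z in m, then the gripper command: -1 is fully open, 1 is shut, values between are in proportion. In form: [[[rx, ry, rz], [x, y, z], fingers], ...]. A call has 1 to 20 rows; each row shifts and turns the commanded pose from where the row before left it; what a row does not reach is not made up. A row lasts 1/10 s, in which the tool goes at most 50 mm and 8.59 degrees, less where a joint would pass 70% of its speed; a pose out of reach is approached as far as the arm can. A call with a gripper value outside its range is refused whole. The fingers move at their own pace and stop on an object; the grip force is fixed at half the most. Time passes only in rows, so rows that do not move let the fingers close. It gives the time, the measured TCP pose, the force and the opening at its end, in the units of the state.
- env.state(): the state, without advancing time (a new reading comes with each control period).
- vision.capture(name): name is "side" or "top"; returns (picture, depth): 400x640x3 uint8, blue, green, red; 400x640 float32, mm along the optical axis (not along the pixel's ray), 0 where there is no reading.
- vision.camera_info(name): a dict with "fx", "fy", "cx", "cy" (pixels), "D" ([k1, k2, p1, p2, k3] as OpenCV has them; the pictures are not rectified), "world_to_cam" (4x4, takes a point from world to camera coordinates). Camera axes: x right, y down, z forward; pixel columns grow to the right and rows downward; lengths in mm; the calibration is good to about 2 mm. A picture is of the moment at which its call begins. camera_info takes no time and is no camera call.
- env.sign_off(): hands the job in, once; it reports no verdict.
The state is a dict: "clock": time; "q": joint angles; "joint_vel": joint speeds; "tau": joint torques, N m; "position": TCP position; "tcp_rot": TCP orientation; "contact_force": force on the tool from outside, world axes, zero at the start; "torque": the same for the moment, N m; "grip_width": opening from 0.0 (shut) to 1.0 (fully open).
Only numpy, scipy, OpenCV 4.12 (cv2) and the standard library are available. Lean on these libraries where they do the work, as an engineer would, in place of code of your own. Each camera call takes 0.05 s, during which the arm holds its last target.

## Task

Slide the three screw jars along the counter, upright and without lifting them, into the lane under the clear canopy, so that they stand in single file, pushed fully home against the end stop and one another. Then slide the flat steel gate all the way across the lane's mouth, behind the last jar. Leave the bin of bolts, the carton and the wrench where they are.

Things in the scene. Friction and masses are not known exactly. Their poses are not given: they have to be found in the camera images.
- lane: aluminium lane fixed to the counter. Origin on the counter midway between its rails, under the canopy's front edge; +y: the way jars are pushed in; x across; z up. Sizes in mm: two rails 20 high, 75 clear between them (inner faces at x -37.5 and 37.5), from y -10 to the end stop. The counter is its floor, no sill. Two flared guides, 20 high, lead in, open to about 120 wide at y -110.
- lane_stop (a point): foot of the end stop's face, on the counter, 217 mm past the lane's origin along its y; axes as the lane. The stop is 45 mm high. Three jars fully home (touching the stop and one another) have their middles at lane y = 183, 115 and 47 mm.
- lane_mouth (a point): centre of the gate zone on the counter, lane y = -36 mm; axes as the lane. The zone spans lane y -62 to -10 mm, in front of the rails, between a 20 mm high keeper rail (lane x below -37.5) and the grey gate housing (lane x 38.5 to 188.5, y -68 to -2, 22 high). No jar may be left in it, or the gate cannot cross.
- canopy_edge (a point): middle of the underside of the canopy's front edge, 155 mm above the counter. The clear sheet spans lane x -67 to 67, y 0 to 225 mm, on 10 mm square posts at x -62 and 62, y 105 and 212. To push the last jar home a tool must lean back, its fingers pointing along lane +y and down, 30 to 45 degrees off vertical.
- jar1_mid (a point): middle (half-way up, on the axis) of one of three identical loose screw jars: plain closed cylinders, 68 mm diameter, 95 mm tall, about 0.3 to 0.55 kg, grey with a steel lid and a plain paper band. Standing, its middle is 47.5 mm high; its z is its axis. Pushed below half-way up it slides upright; near the lid it may tip.
- jar2_mid (a point): same, another jar
- jar3_mid (a point): same, another jar
- gate (a joint): flat steel gate plate in the grey housing beside the mouth, no handle: 128 mm long (lane x), 46 wide (y), top 24 mm above the counter, 2 mm proud of the housing. Value in m: 0 drawn back, grows as it slides along lane -x, 0.080 fully across. Starts nearly drawn back, clear of the lane. Friction 1.5 N; it stays where left. Move it by pressing down with 8 to 15 N and dragging.
- gate_pad (a point): point on top of the gate plate where to press, in the middle of its patch of fine dark cross grooves, 28 mm from the plate's outer end and on its centre line; it moves with the plate (24 mm above the counter). Its axes are the lane's.
- bin: bystander: small open blue bin of bolts, 130 x 100 x 60 mm; origin at the middle of its underside. Leave alone.
- carton: bystander: closed cardboard carton, 70 x 110 x 50 mm; origin at the middle of its underside. Leave alone.
- wrench: bystander: steel wrench lying on the counter, 180 mm long along its x; origin at the middle of its underside. Leave alone.
There are look-alikes about, which are no part of the job. Leave any green or turquoise look-alike of the part that bears jar1_mid alone. What is shaped like the part that bears jar2_mid but orange is not meant.

How it is judged (in metres and radians):
On the way, in this order (a step that is already met when the one before it is completed fails the run):
1. all three jars stand in single file in the lane, fully home, the gate still open (y of each of jar1_mid, jar2_mid, jar3_mid in the frame of lane above 0.04 m and x of jar1_mid in the frame of lane between -0.008 and 0.008 m and angle between each of jar1_mid, jar2_mid, jar3_mid's own z axis and vertical below 0.1 rad and x of jar2_mid in the frame of lane between -0.008 and 0.008 m and x of jar3_mid in the frame of lane between -0.008 and 0.008 m and value of joint gate below 0.03 m), for 0.2 s.
2. the gate is fully across the mouth (value of joint gate above 0.072 m), for 0.2 s.
At the end, for the whole second after the job is handed in: All three jars stand upright (within 0.1 rad) and at rest between the rails (within 8 mm of the lane's centre line), every jar's middle more than 40 mm past the canopy's front edge (so no more than 7 mm of gaps in the whole file), and the gate is closed to within 8 mm of its full 80 mm travel (y of each of jar1_mid, jar2_mid, jar3_mid in the frame of lane above 0.04 m and x of jar1_mid in the frame of lane between -0.008 and 0.008 m and angle between each of jar1_mid, jar2_mid, jar3_mid's own z axis and vertical below 0.1 rad and x of jar2_mid in the frame of lane between -0.008 and 0.008 m and x of jar3_mid in the frame of lane between -0.008 and 0.008 m and value of joint gate above 0.072 m and linear speed of each of jar1, jar2, jar3 below 0.02 m/s); the robot touches nothing.
It fails at once if a jar is tipped over (leans more than 0.5 rad) or lifted more than 25 mm off the counter (angle between any of jar1_mid, jar2_mid, jar3_mid's own z axis and vertical above 0.5 rad or height (world z) of any of jar1_mid, jar2_mid, jar3_mid above 0.0725 m).
It fails at once if the bin, carton or wrench is moved more than 30 mm (distance of any of bin, carton, wrench from where it was at the start of the episode above 0.03 m).
It also fails if it takes over 72 s, if anything falls off the work surface, if the arm or the gripper's body presses on something with over 40 N, if the wrist force passes 120 N, or if a joint passes its speed limit or range.

## Working session

There is one attempt and no reset: what is moved stays moved. The work goes in short steps, Python scripts to look and compute and a tool call to move; the robot and the scene stay as the last step left them, time stands still between calls to the robot, and variables do not carry over. Pictures are saved under pics/ and viewed, and the job is handed in when it is done.

Besides the shell and the picture viewer there is one more tool, called after "Request:" in YAML: its name, and indented under it one key for each argument. carry_out: Moves the arm, as the interface text tells. Its arguments: {"type":"object","properties":{"increments":{"type":"array","items":{"type":"array"}}},"required":["increments"]}

```bash
mkdir -p pics; python3 - <<'E'
from rig import env, vision
import cv2,numpy as np
print(env.state())
for n in("side","top"):
    p,d=vision.capture(n); cv2.imwrite(f"pics/{n}0.png",p); np.save(f"pics/{n}0.npy",d)
    print(n,vision.camera_info(n))
E
```

```text
{'clock': 0.0, 'q': array([-1.26563270e+00,  3.00512330e-01,  1.52158646e+00,  1.55006540e-06,
        1.32069537e+00, -6.65799295e-02]), 'joint_vel': array([ 1.93635708e-03, -1.58179691e-03, -5.57281053e-04,  3.31816827e-04,
        4.04642723e-04,  3.08174676e-06]), 'tau': array([-1.62312095e-03, -5.43494582e+01, -3.61799383e+01, -1.40376374e-04,
        4.03471378e-03,  8.12379267e-05]), 'position': array([ 199.78206937, -512.40465171,  404.09629514]), 'tcp_rot': array([-0.6948771 , -0.1310974 ,  0.69497716, -0.13025371]), 'contact_force': array([-0.01542185,  0.14250598, -0.07654524]), 'torque': array([0.04475446, 0.02764969, 0.05458394]), 'grip_width': 0.9987502916518561}
side {'fx': 420.4686438560847, 'fy': 420.4686438560847, 'cx': 321.2492355602926, 'cy': 193.6028850494771, 'D': array([-0.0194339,  0.       ,  0.       ,  0.       ,  0.       ]), 'world_to_cam': array([[-9.98899261e-01, -4.04085669e-02, -2.38204398e-02,
         5.48551484e+02],
       [-4.13441430e-04,  5.15387723e-01, -8.56957014e-01,
         4.33163192e+01],
       [ 4.69051671e-02, -8.56003880e-01, -5.14837122e-01,
         1.31586226e+03],
       [ 0.00000000e+00,  0.00000000e+00,  0.00000000e+00,
         1.00000000e+00]])}
top {'fx': 422.6362810099149, 'fy': 422.6362810099149, 'cx': 324.75472568202247, 'cy': 207.67860868434104, 'D': array([-0.07851648,  0.        ,  0.        ,  0.        ,  0.        ]), 'world_to_cam': array([[ 2.58439440e-02, -9.99660157e-01, -3.41490660e-03,
         9.67487931e+01],
       [-9.93619960e-01, -2.53123525e-02, -1.09902960e-01,
         5.59368369e+02],
       [ 1.09779171e-01,  6.23344531e-03, -9.93936456e-01,
         1.07665412e+03],
       [ 0.00000000e+00,  0.00000000e+00,  0.00000000e+00,
         1.00000000e+00]])}
```

View pics/top0.png

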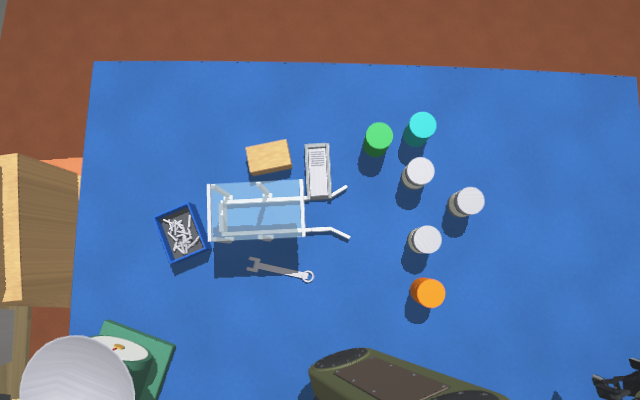

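View pics/side0.png

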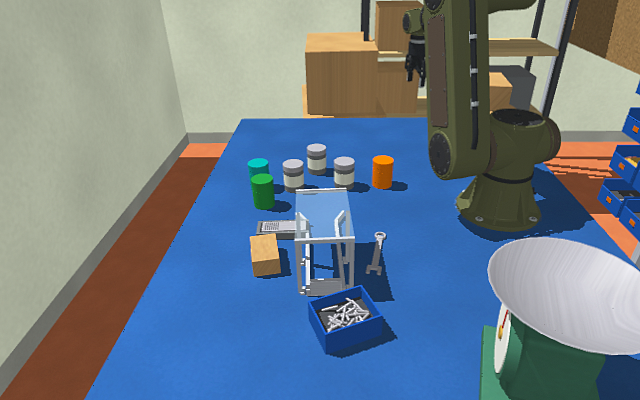

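The top view shows three grey jars with steel lids at (418,173), (467,202) and (425,240). The look-alikes are green (378,138), turquoise (422,126) and orange (428,292). The lane mouth faces image right, at about (303,205). I'll enlarge both areas.

```bash
cat > h.py <<'E'
import numpy as np,cv2
from rig import env,vision
def ray(n,uv):
    c=vision.camera_info(n);K=np.array([[c['fx'],0,c['cx']],[0,c['fy'],c['cy']],[0,0,1]])
    p=cv2.undistortPoints(np.array([[uv]],float),K,c['D'])[0,0]
    T=c['world_to_cam'];R=T[:3,:3];o=-R.T@T[:3,3]
    return o,R.T@np.array([p[0],p[1],1])
def at(n,uv,z):
    o,d=ray(n,uv);return o+d*(z-o[2])/d[2]
def proj(n,P):
    c=vision.camera_info(n);K=np.array([[c['fx'],0,c['cx']],[0,c['fy'],c['cy']],[0,0,1]])
    T=c['world_to_cam'];return cv2.projectPoints(np.atleast_2d(np.array(P,float)),cv2.Rodrigues(T[:3,:3])[0],T[:3,3],K,c['D'])[0][:,0]
def crop(img,u0,v0,u1,v1,f,name):
    cv2.imwrite(name,cv2.resize(img[v0:v1,u0:u1],None,fx=f,fy=f,interpolation=cv2.INTER_CUBIC))
E
python3 - <<'E'
from h import *
p=cv2.imread('pics/top0.png')
crop(p,200,130,360,250,5,'pics/lane.png'); crop(p,360,110,500,320,2.8,'pics/jars.png')
E
```

```text
(no output)
```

View pics/lane.png

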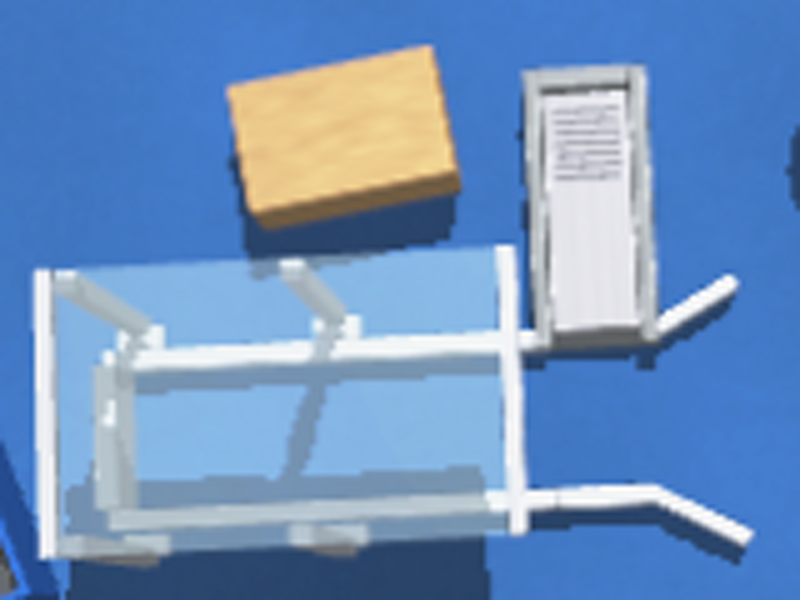

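View pics/jars.png

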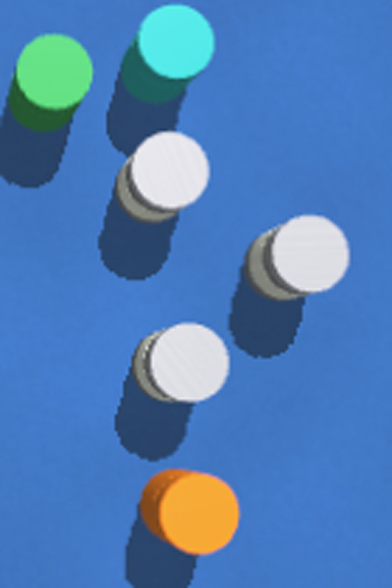

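```bash
cat >> h.py <<'E'
def lane2w(L,P):
    P=np.atleast_2d(np.array(P,float));x,y,t=L;c,s=np.cos(t),np.sin(t)
    return np.c_[x+c*P[:,0]-s*P[:,1],y+s*P[:,0]+c*P[:,1],P[:,2]]
def w2lane(L,P):
    x,y,t=L;c,s=np.cos(t),np.sin(t);d=np.array(P)[:2]-[x,y]
    return np.array([c*d[0]+s*d[1],-s*d[0]+c*d[1]])
E
python3 - <<'E'
from h import *
from scipy.optimize import least_squares
obs=[((523,70),(188.5,-2,22)),((645,66),(188.5,-68,22)),((657,333),(38.5,-68,22)),((513,246),(67,0,157)),((527,533),(-67,0,157)),((33,270),(67,225,157)),((40,557),(-67,225,157))]
uv=np.array([[200+a[0]/5-.4,130+a[1]/5-.4] for a,_ in obs]);P=[b for _,b in obs]
f=lambda L:(proj('top',lane2w([L[0]*100,L[1]*100,L[2]],P))-uv).ravel()
r=least_squares(f,[3.5,0,0],loss='soft_l1');L=r.x*[100,100,1];print(L,np.round(f(r.x).reshape(-1,2),1))
np.save('L.npy',L)
J=[]
for a in [(169,171),(310,254),(189,363)]:
    w=at('top',(360+a[0]/2.8-.3,110+a[1]/2.8-.3),95);J.append(w);print(np.round(w),np.round(w2lane(L,w)))
for a in [(53,72),(177,42),(197,512)]:
    w=at('top',(360+a[0]/2.8-.3,110+a[1]/2.8-.3),95);print('decoy',np.round(w),np.round(w2lane(L,w)))
d=np.load('pics/top0.npy');
# overlays
def draw(n,img):
    segs=[[(-37.5,-10,20),(-37.5,217,20)],[(37.5,-10,20),(37.5,217,20)],[(-37.5,217,0),(37.5,217,0)],[(-37.5,217,45),(37.5,217,45)],[(38.5,-68,22),(188.5,-68,22)],[(38.5,-2,22),(188.5,-2,22)],[(-67,0,155),(67,0,155)],[(-67,0,155),(-67,225,155)],[(67,0,155),(67,225,155)]]
    f=4 if n=='top' else 4
    u0,v0,u1,v1=(200,120,390,260) if n=='top' else (230,140,400,290)
    big=cv2.resize(img[v0:v1,u0:u1],None,fx=f,fy=f,interpolation=cv2.INTER_CUBIC)
    for s in segs:
        q=proj(n,lane2w(L,s)); q=((q-[u0,v0]+.5)*f).astype(int)
        cv2.line(big,tuple(map(int,q[0])),tuple(map(int,q[1])),(0,0,255),1)
    cv2.imwrite(f'pics/ov_{n}.png',big)
for n in('top','side'): draw(n,cv2.imread(f'pics/{n}0.png'))
s=cv2.imread('pics/side0.png')
for w in J:
    t=np.linspace(0,6.28,40)
    for z in(0,95):
        q=proj('side',np.c_[w[0]+34*np.cos(t),w[1]+34*np.sin(t),0*t+z]); cv2.polylines(s,[q.round().astype(int)],True,(0,0,255),1)
crop(s,230,130,420,220,4,'pics/js.png')
E
```

```text
[5.42298710e+02 1.59872086e+02 7.42348022e-02] [[-0.3 -0.2]
 [-0.3 -0.6]
 [ 0.1  1.1]
 [-0.   0.1]
 [-0.4 -0. ]
 [ 0.6  0.1]
 [ 0.2 -0.3]]
[ 649. -125.   95.] [  85. -292.]
[ 577. -252.   95.] [   4. -413.]
[ 478. -143.   95.] [ -87. -297.]
decoy [737. -21.  95.] [ 180. -194.]
decoy [ 768. -133.   95.] [ 203. -309.]
decoy [ 349. -151.   95.] [-216. -295.]
```

View pics/ov_top.png

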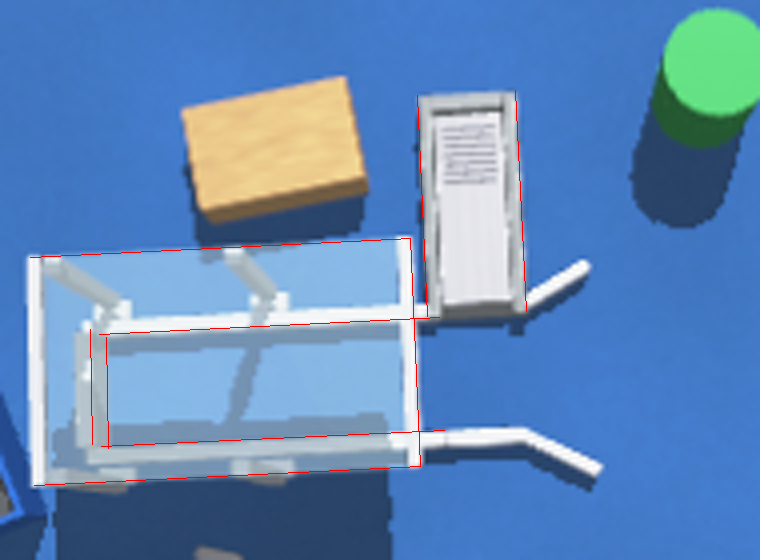

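View pics/ov_side.png

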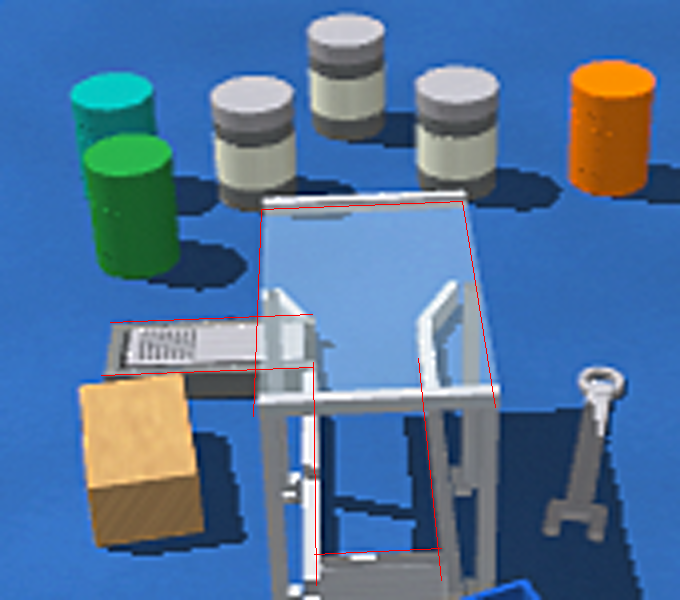

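View pics/js.png

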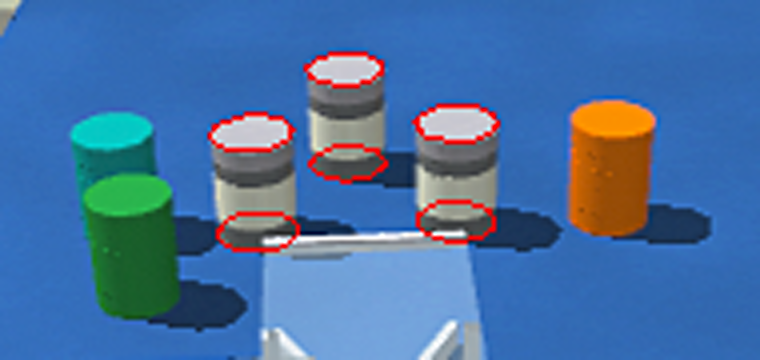

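```bash
cat >> h.py <<'E'
from scipy.spatial.transform import Rotation as Ro
L=np.load('L.npy')
def Rt(psi,a,sgn):
    d=np.array([np.cos(psi),np.sin(psi),0]);x=np.sin(a)*d+[0,0,-np.cos(a)];y=sgn*np.array([-d[1],d[0],0]);return np.c_[x,y,np.cross(x,y)]
def ang(lx,ly): # heading of lane-frame direction
    return np.arctan2(ly,lx)+L[2]
E
python3 - <<'E'
from h import *
s=env.state();R=Ro.from_quat(s['tcp_rot']).as_matrix();print(np.round(R,3))
for sg in(1,-1):print(sg,np.round(Ro.from_matrix(Rt(ang(-85,150),.7,sg)@R.T).as_rotvec(),3))
E
```

```text
[[-0.     0.363 -0.932]
 [ 0.001 -0.932 -0.363]
 [-1.    -0.001 -0.   ]]
1 [ 0.225  0.72  -1.293]
-1 [ 0.762 -0.241  1.706]
```

```bash
cat >> h.py <<'E'
def plan(x,y,z,hx,hy,a=0.,sg=-1,tip=173.):
    s=env.state();R=Ro.from_quat(s['tcp_rot']).as_matrix();T=Rt(ang(hx,hy),a,sg)
    tp=lane2w(L,[[x,y,z]])[0]; tcp=tp-tip*T[:,0]
    rv=Ro.from_matrix(T@R.T).as_rotvec(); d=(tcp-s['position'])/1000
    print('tot rot',np.round(rv,4),'shift',np.round(d,4),'rmin rows',np.ceil(max(np.linalg.norm(rv)/.145,np.linalg.norm(d)/.049)),'tcp',np.round(tcp),'r',round(np.hypot(*tcp[:2])))
def tipnow(tip=173.):
    s=env.state();R=Ro.from_quat(s['tcp_rot']).as_matrix();p=s['position']+tip*R[:,0]
    print('clk',round(s['clock'],2),'tip lane',np.round(w2lane(L,p),1),'z',round(p[2],1),'F',np.round(s['contact_force'],1),'grip',round(s['grip_width'],3),'q',np.round(s['q'],2))
E
python3 - <<'E'
from h import *
u=np.array([-80,152.])/np.hypot(80,152);t=np.array([85,-292])-75*u
print(t);plan(t[0],t[1],150,-80,152)
E
```

```text
[ 119.93098246 -358.36886668]
tot rot [-5.0000e-04 -1.1000e-03  1.7577e+00] shift [ 0.4887  0.3238 -0.0812] rmin rows 13.0 tcp [ 688. -189.  323.] r 714
```

Request:
carry_out:
  increments:
    - [[0,0,0.11],[0.0305,0.0202,-0.005],0.06]
    - [[0,0,0.11],[0.0305,0.0202,-0.005],0.06]
    - [[0,0,0.11],[0.0305,0.0202,-0.005],0.06]
    - [[0,0,0.11],[0.0305,0.0202,-0.005],0.06]
    - [[0,0,0.11],[0.0305,0.0202,-0.005],0.06]
    - [[0,0,0.11],[0.0305,0.0202,-0.005],0.06]
    - [[0,0,0.11],[0.0305,0.0202,-0.005],0.06]
    - [[0,0,0.11],[0.0305,0.0202,-0.005],0.06]
    - [[0,0,0.11],[0.0305,0.0202,-0.005],0.06]
    - [[0,0,0.11],[0.0305,0.0202,-0.005],0.06]
    - [[0,0,0.11],[0.0305,0.0202,-0.005],0.06]
    - [[0,0,0.11],[0.0305,0.0202,-0.005],0.06]
    - [[0,0,0.11],[0.0305,0.0202,-0.005],0.06]
    - [[0,0,0.11],[0.0305,0.0202,-0.005],0.06]
    - [[0,0,0.11],[0.0305,0.0202,-0.005],0.06]
    - [[0,0,0.11],[0.0305,0.0202,-0.005],0.06]
    - [[0,0,0],[0,0,0],0.06]
    - [[0,0,0],[0,0,0],0.06]

```text
clock: 1.9
position: [688.0, -188.7, 323.6]
tcp_rot: [0.342, 0.619, -0.342, 0.618]
contact_force: [-0.4, -0.5, 0.4]
grip_width: 0.469
```

```bash
python3 - <<'E'
from h import *
tipnow();plan(119.9,-358.4,35,-80,152)
for n in('top','side'):
    p,d=vision.capture(n);cv2.imwrite(f'pics/{n}1.png',p);np.save(f'pics/{n}1.npy',d)
crop(cv2.imread('pics/top1.png'),340,90,540,240,4,'pics/a.png');crop(cv2.imread('pics/side1.png'),200,40,400,190,4,'pics/b.png')
E
```

```text
clk 1.9 tip lane [ 119.2 -358.4] z 150.6 F [-0.4 -0.5  0.4] grip 0.469 q [-0.32  0.74  1.06 -0.    1.35 -0.88]
tot rot [-0.0004 -0.0016 -0.0026] shift [ 4.000e-04  1.000e-04 -1.156e-01] rmin rows 3.0 tcp [ 688. -189.  208.] r 714
```

View pics/a.png

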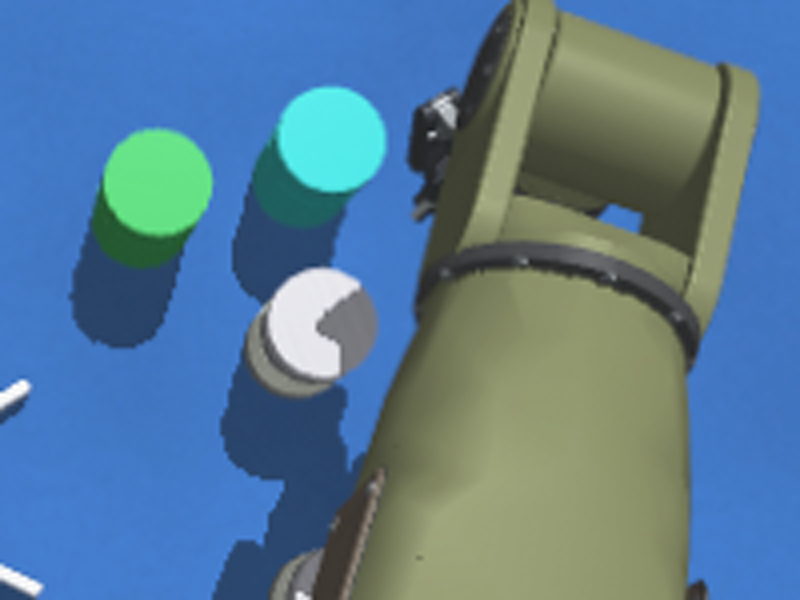

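View pics/b.png

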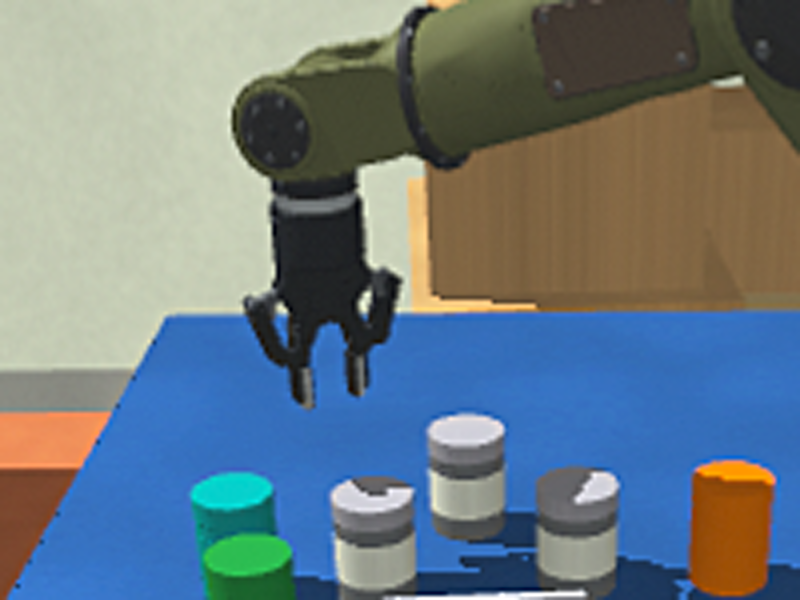

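```bash
python3 - <<'E'
from h import *
s=env.state();R=Ro.from_quat(s['tcp_rot']).as_matrix()
for k in(173,165):
  for o in(-25,25):
    q=proj('side',s['position']+k*R[:,0]+o*R[:,1])[0];print(k,o,(q-[200,40]+.5)*4)
E
```

```text
173 -25 [356.30011575 393.23444754]
173 25 [303.10637039 406.16576428]
165 -25 [355.70258445 384.59180907]
165 25 [302.3470079  397.43449185]
```

Request:
carry_out:
  increments:
    - [[0,0,0],[0,0,-0.025],0.06]
    - [[0,0,0],[0,0,-0.025],0.06]
    - [[0,0,0],[0,0,-0.025],0.06]
    - [[0,0,0],[0,0,-0.025],0.06]
    - [[0,0,0],[0,0,-0.017],0.06]
    - [[0,0,0],[-0.0078,0.0126,0],0.06]
    - [[0,0,0],[-0.0078,0.0126,0],0.06]
    - [[0,0,0],[-0.0078,0.0126,0],0.06]
    - [[0,0,0],[-0.0078,0.0126,0],0.06]
    - [[0,0,0],[-0.0078,0.0126,0],0.06]
    - [[0,0,0],[-0.0078,0.0126,0],0.06]
    - [[0,0,0],[-0.0078,0.0126,0],0.06]
    - [[0,0,0],[-0.0078,0.0126,0],0.06]
    - [[0,0,0],[-0.0078,0.0126,0],0.06]
    - [[0,0,0],[-0.0078,0.0126,0],0.06]

```text
clock: 3.5
position: [610.2, -64.2, 210.3]
tcp_rot: [0.343, 0.616, -0.342, 0.621]
contact_force: [4.9, -7.1, 8.9]
grip_width: 0.47
```

```bash
python3 - <<'E'
from h import *
tipnow()
for n in('top','side'):
    p,d=vision.capture(n);cv2.imwrite(f'pics/{n}2.png',p)
a=cv2.imread('pics/top2.png')[90:270,280:480];b=cv2.imread('pics/side2.png')[80:260,220:420]
cv2.imwrite('pics/c.png',cv2.resize(np.hstack([a,b]),None,fx=2,fy=2,interpolation=cv2.INTER_CUBIC))
E
```

```text
clk 3.5 tip lane [  52.1 -229. ] z 37.3 F [ 4.9 -7.1  8.9] grip 0.47 q [-0.16  0.65  1.49 -0.    0.99 -0.72]
```

View pics/c.png

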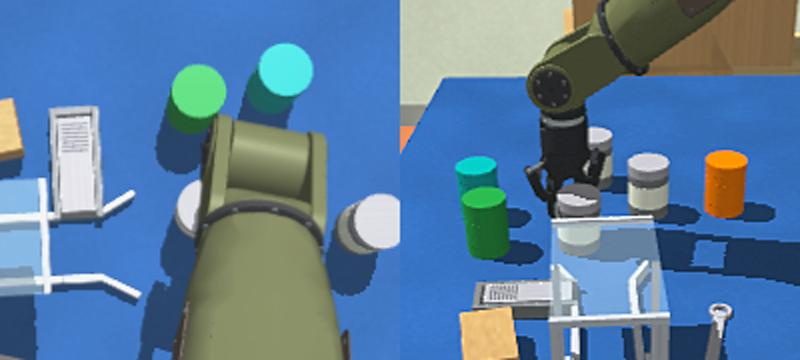

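```bash
python3 - <<'E'
from h import *
crop(cv2.imread('pics/side2.png'),270,110,370,210,7,'pics/d.png')
E
```

```text
(no output)
```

View pics/d.png

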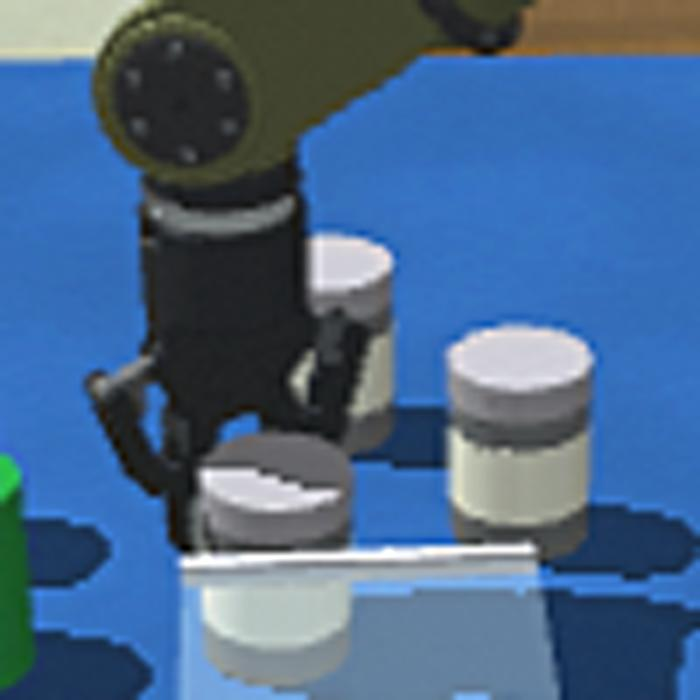

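```bash
python3 - <<'E'
from h import *
w=at('side',(270+277/7-.43,110+474/7-.43),95);print(w,w2lane(L,w))
w=at('side',(270+277/7-.43,110+660/7-.43),0);print(w,w2lane(L,w), np.array([52.1,-229])+38.5*np.array([-.466,.885]))
s=env.state();R=Ro.from_quat(s['tcp_rot']).as_matrix();print(s['contact_force'],s['torque'],R)
E
```

```text
[585.81554698 -24.68656832  95.        ] [  29.70889076 -187.27785225]
[589.13932464 -19.22876572   0.        ] [  33.42830116 -182.08159461] [  34.159  -194.9275]
[ 1.29128492 -1.5911445   2.3629246 ] [-0.19731573 -0.17950552 -0.09667785] [[ 3.48135532e-03  8.47021373e-01  5.31547434e-01]
 [-7.79065133e-04  5.31552791e-01 -8.47024807e-01]
 [-9.99993637e-01  2.53468425e-03  2.51040896e-03]]
```

Request:
carry_out:
  increments:
    - [[0,0,0],[-0.0082,0.0132,0],0.06]
    - [[0,0,0],[-0.0082,0.0132,0],0.06]
    - [[0,0,0],[-0.0082,0.0132,0],0.06]
    - [[0,0,-0.06],[-0.0075,0.012,0],0.06]
    - [[0,0,-0.08],[-0.005,0.0104,0],0.06]
    - [[0,0,-0.08],[-0.0043,0.0104,0],0.06]
    - [[0,0,-0.08],[-0.0043,0.0104,0],0.06]
    - [[0,0,-0.08],[-0.0043,0.0104,0],0.06]
    - [[0,0,-0.08],[-0.0043,0.0104,0],0.06]
    - [[0,0,0],[-0.001,0.0104,0],0.06]

```text
clock: 4.6
position: [554.9, 49.5, 209.7]
tcp_rot: [0.476, 0.522, -0.475, 0.525]
contact_force: [-1.6, -18.9, 28.1]
grip_width: 0.468
```

```bash
python3 - <<'E'
from h import *
tipnow();plan(0,-100,33,0,1)
for n in('top','side'):
    p,d=vision.capture(n);cv2.imwrite(f'pics/{n}2.png',p)
a=cv2.imread('pics/top2.png')[90:270,280:480];b=cv2.imread('pics/side2.png')[80:260,220:420]
cv2.imwrite('pics/c.png',cv2.resize(np.hstack([a,b]),None,fx=2,fy=2,interpolation=cv2.INTER_CUBIC))
tipnow()
E
```

```text
clk 4.6 tip lane [   5.  -111.3] z 36.7 F [ -1.6 -18.9  28.1] grip 0.468 q [ 0.02  0.55  1.66 -0.    0.92 -0.07]
tot rot [ 0.0018  0.0037 -0.0224] shift [-0.0052  0.0106 -0.0037] rmin rows 1.0 tcp [550.  60. 206.] r 553
clk 4.7 tip lane [   5.  -110.2] z 36.3 F [ 0.3 -5.2  5. ] grip 0.47 q [ 0.03  0.55  1.66 -0.    0.92 -0.07]
```

View pics/c.png

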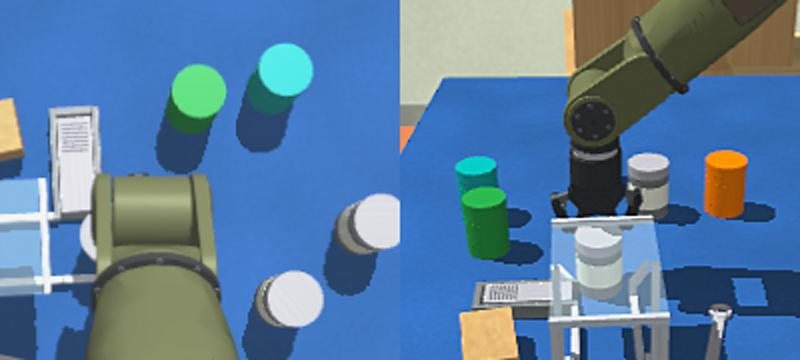

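```bash
python3 - <<'E'
from h import *
plan(0,-122,36,0,1,.4)
crop(cv2.imread('pics/side2.png'),280,130,380,230,6,'pics/d.png')
E
```

```text
tot rot [ 0.3991  0.038  -0.0248] shift [ 0.0014 -0.0794 -0.014 ] rmin rows 3.0 tcp [556. -29. 195.] r 557
```

View pics/d.png

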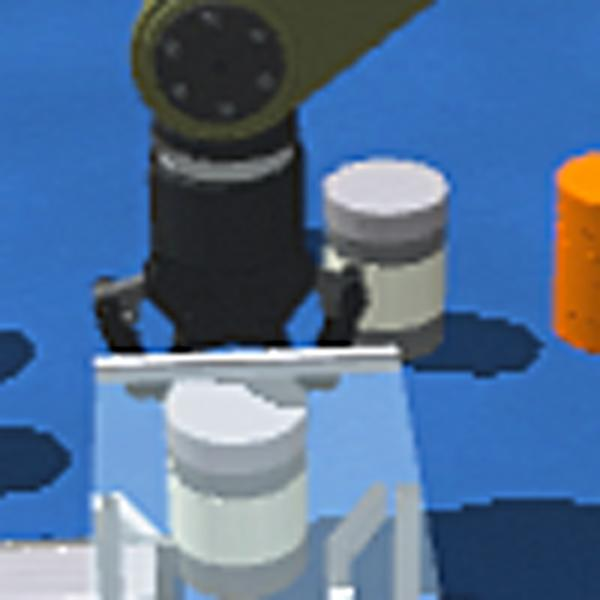

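Request:
carry_out:
  increments:
    - [[0.1,0.0095,-0.006],[0.0004,-0.0198,-0.0035],0.06]
    - [[0.1,0.0095,-0.006],[0.0004,-0.0198,-0.0035],0.06]
    - [[0.1,0.0095,-0.006],[0.0004,-0.0198,-0.0035],0.06]
    - [[0.1,0.0095,-0.006],[0.0004,-0.0198,-0.0035],0.06]
    - [[0,0,0],[0,0,0],0.06]
    - [[0,0,0],[-0.001,0.012,0],0.06]
    - [[0,0,0],[-0.001,0.012,0],0.06]
    - [[0,0,0],[-0.001,0.012,0],0.06]
    - [[0,0,0],[-0.001,0.012,0],0.06]
    - [[0,0,0],[-0.001,0.012,0],0.06]
    - [[0,0,0],[-0.001,0.012,0],0.06]

```text
clock: 5.8
position: [549.9, 45.0, 193.7]
tcp_rot: [0.566, 0.613, -0.375, 0.404]
contact_force: [0.5, -3.6, -0.3]
grip_width: 0.471
```

```bash
python3 - <<'E'
from h import *
tipnow()
for n in('top','side'):
    p,d=vision.capture(n);cv2.imwrite(f'pics/{n}2.png',p)
a=cv2.imread('pics/top2.png')[90:270,280:480];b=cv2.imread('pics/side2.png')[80:260,220:420]
cv2.imwrite('pics/c.png',cv2.resize(np.hstack([a,b]),None,fx=2,fy=2,interpolation=cv2.INTER_CUBIC))
tipnow()
E
```

```text
clk 5.8 tip lane [ -1.5 -47.5] z 34.5 F [ 0.5 -3.6 -0.3] grip 0.471 q [-0.04  0.58  1.68  0.48  0.99 -0.4 ]
clk 5.9 tip lane [ -1.7 -47.1] z 34.5 F [-0.1  0.5  0.1] grip 0.468 q [-0.03  0.58  1.68  0.48  0.99 -0.4 ]
```

View pics/c.png

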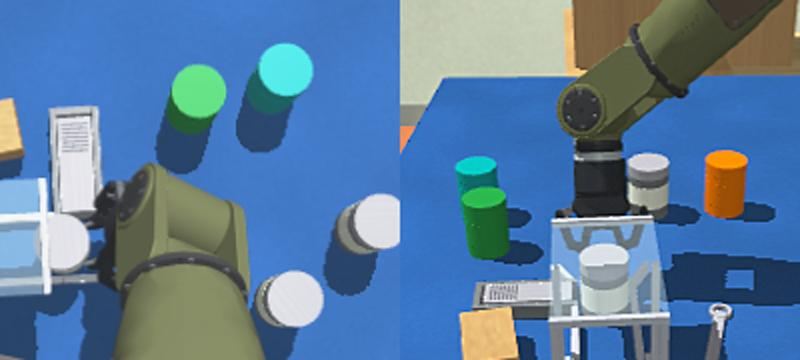

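Request:
carry_out:
  increments:
    - [[0,0,0],[-0.0008,0.011,0],0.06]
    - [[0,0,0],[-0.0008,0.011,0],0.06]
    - [[0,0,0],[-0.0008,0.011,0],0.06]
    - [[0,0,0],[0,0,0],0.06]
    - [[0,0,0],[0.002,-0.03,0],0.06]
    - [[0,0,0],[0.002,-0.03,0.02],0.06]
    - [[0,0,0],[0.002,-0.03,0.03],0.06]
    - [[0,0,0],[0,-0.02,0.04],0.06]
    - [[0,0,0],[0,0,0.04],0.06]

```text
clock: 6.8
position: [553.5, -35.6, 324.9]
tcp_rot: [0.567, 0.612, -0.376, 0.404]
contact_force: [-0.2, 0.7, 0.5]
grip_width: 0.468
```

```bash
python3 - <<'E'
from h import *
tipnow()
p,d=vision.capture('side');crop(p,270,140,380,240,6,'pics/e.png')
plan(-125,-370,165,82,157,.4)
E
```

```text
clk 6.8 tip lane [  -3.8 -128.1] z 165.7 F [-0.2  0.7  0.5] grip 0.468 q [-0.18  0.4   1.59  0.41  1.28 -0.4 ]
tot rot [ 0.0007  0.0059 -0.4823] shift [-0.1359 -0.2456 -0.0076] rmin rows 6.0 tcp [ 418. -280.  324.] r 504
```

View pics/e.png

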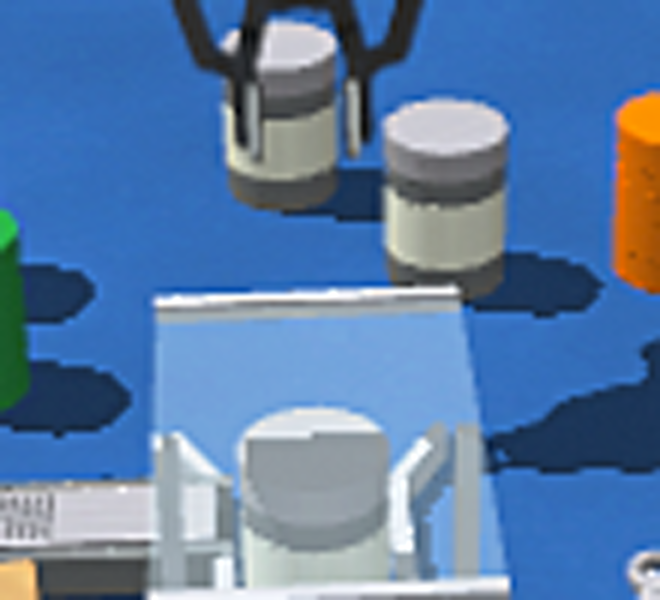

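Request:
carry_out:
  increments:
    - [[0,0.001,-0.0603],[-0.017,-0.0307,-0.001],0.06]
    - [[0,0.001,-0.0603],[-0.017,-0.0307,-0.001],0.06]
    - [[0,0.001,-0.0603],[-0.017,-0.0307,-0.001],0.06]
    - [[0,0.001,-0.0603],[-0.017,-0.0307,-0.001],0.06]
    - [[0,0.001,-0.0603],[-0.017,-0.0307,-0.001],0.06]
    - [[0,0.001,-0.0603],[-0.017,-0.0307,-0.001],0.06]
    - [[0,0.001,-0.0603],[-0.017,-0.0307,-0.001],0.06]
    - [[0,0.001,-0.0603],[-0.017,-0.0307,-0.001],0.06]
    - [[0,0,0],[0,0,-0.03],0.06]
    - [[0,0,0],[0,0,-0.03],0.06]
    - [[0,0,0],[0,0,-0.03],0.06]
    - [[0,0,0],[0,0,-0.025],0.06]
    - [[0,0,0],[0,0,-0.014],0.06]
    - [[0,0,0],[0,0,0],0.06]

```text
clock: 8.25
position: [417.5, -278.7, 185.3]
tcp_rot: [0.694, 0.462, -0.464, 0.299]
contact_force: [0.0, -1.0, 1.1]
grip_width: 0.475
```

```bash
python3 - <<'E'
from h import *
tipnow();plan(-23,-174,35,82,157,.4)
for n in('top','side'):
    p,d=vision.capture(n);cv2.imwrite(f'pics/{n}2.png',p)
a=cv2.imread('pics/top2.png')[120:300,330:530];b=cv2.imread('pics/side2.png')[80:260,220:420]
cv2.imwrite('pics/c.png',cv2.resize(np.hstack([a,b]),None,fx=2,fy=2,interpolation=cv2.INTER_CUBIC))
E
```

```text
clk 8.25 tip lane [-127.6 -367.2] z 26.1 F [ 0.  -1.   1.1] grip 0.475 q [-0.71  0.52  1.81  0.45  1.   -0.59]
tot rot [-0.0064 -0.0112 -0.0019] shift [0.0881 0.2015 0.0091] rmin rows 5.0 tcp [506. -77. 194.] r 511
```

View pics/c.png

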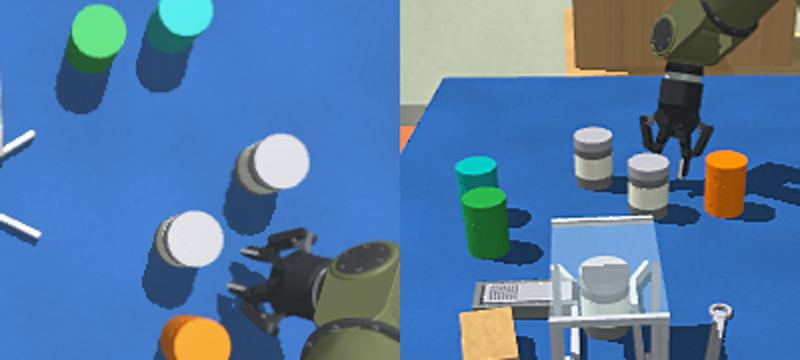

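Request:
carry_out:
  increments:
    - [[0,0,0],[0.0,0.0,0.009],0.06]
    - [[0,0,0],[0.0059,0.0134,0],0.06]
    - [[0,0,0],[0.0059,0.0134,0],0.06]
    - [[0,0,0],[0.0059,0.0134,0],0.06]
    - [[0,0,0],[0.0059,0.0134,0],0.06]
    - [[0,0,0],[0.0059,0.0134,0],0.06]
    - [[0,0,0],[0.0059,0.0134,0],0.06]
    - [[0,0,0],[0.0059,0.0134,0],0.06]
    - [[0,0,0],[0.0059,0.0134,0],0.06]
    - [[0,0,0],[0.0059,0.0134,0],0.06]
    - [[0,0,0],[0.0059,0.0134,0],0.06]
    - [[0,0,0],[0.0059,0.0134,0],0.06]
    - [[0,0,0],[0.0059,0.0134,0],0.06]
    - [[0,0,0],[0.0059,0.0134,0],0.06]
    - [[0,0,0],[0.0059,0.0134,0],0.06]
    - [[0,0,0],[0.0059,0.0134,0],0.06]

```text
clock: 9.95
position: [506.6, -76.9, 195.6]
tcp_rot: [0.694, 0.461, -0.463, 0.3]
contact_force: [-1.5, -3.8, 2.1]
grip_width: 0.469
```

```bash
python3 - <<'E'
from h import *
tipnow();plan(-16,-155,36,60,157,.4);plan(-2,-105,36,0,157,.4);
for n in('top','side'):
    p,d=vision.capture(n);cv2.imwrite(f'pics/{n}2.png',p)
a=cv2.imread('pics/top2.png')[120:300,280:480];b=cv2.imread('pics/side2.png')[80:260,220:420]
cv2.imwrite('pics/c.png',cv2.resize(np.hstack([a,b]),None,fx=2,fy=2,interpolation=cv2.INTER_CUBIC))
E
```

```text
clk 9.95 tip lane [ -23.4 -172.8] z 36.3 F [-1.5 -3.8  2.1] grip 0.469 q [-0.28  0.5   1.81  0.54  0.86 -0.23]
tot rot [-0.004  -0.0095  0.1145] shift [ 0.0119  0.0164 -0.0003] rmin rows 1.0 tcp [519. -60. 195.] r 522
tot rot [-0.0022 -0.0101  0.4795] shift [ 0.0464  0.0647 -0.0003] rmin rows 4.0 tcp [553. -12. 195.] r 553
```

View pics/c.png

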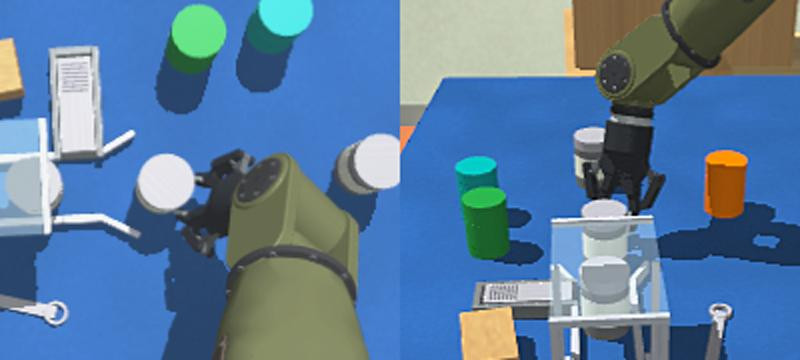

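Request:
carry_out:
  increments:
    - [[0,-0.001,0.0685],[0.0066,0.0092,0],0.06]
    - [[0,-0.001,0.0685],[0.0066,0.0092,0],0.06]
    - [[0,-0.001,0.0685],[0.0066,0.0092,0],0.06]
    - [[0,-0.001,0.0685],[0.0066,0.0092,0],0.06]
    - [[0,-0.001,0.0685],[0.0066,0.0092,0],0.06]
    - [[0,-0.001,0.0685],[0.0066,0.0092,0],0.06]
    - [[0,-0.001,0.0685],[0.0066,0.0092,0],0.06]
    - [[0,0,0],[-0.0009,0.0118,0],0.06]
    - [[0,0,0],[-0.0009,0.0118,0],0.06]
    - [[0,0,0],[-0.0009,0.0118,0],0.06]
    - [[0,0,0],[-0.0009,0.0118,0],0.06]

```text
clock: 11.15
position: [548.4, 34.3, 195.6]
tcp_rot: [0.567, 0.611, -0.377, 0.403]
contact_force: [0.6, -4.4, -1.0]
grip_width: 0.469
```

```bash
python3 - <<'E'
from h import *
tipnow();plan(0,-17,36,0,157,.4);
for n in('top','side'):
    p,d=vision.capture(n);cv2.imwrite(f'pics/{n}2.png',p)
a=cv2.imread('pics/top2.png')[120:300,200:400];b=cv2.imread('pics/side2.png')[110:290,220:420]
cv2.imwrite('pics/c.png',cv2.resize(np.hstack([a,b]),None,fx=2,fy=2,interpolation=cv2.INTER_CUBIC))
E
```

```text
clk 11.15 tip lane [ -3.8 -58.1] z 36.3 F [ 0.6 -4.4 -1. ] grip 0.469 q [-0.05  0.57  1.69  0.48  0.99 -0.41]
tot rot [-0.0011 -0.0037  0.0014] shift [ 0.0002  0.0414 -0.0002] rmin rows 1.0 tcp [549.  76. 195.] r 554
```

View pics/c.png

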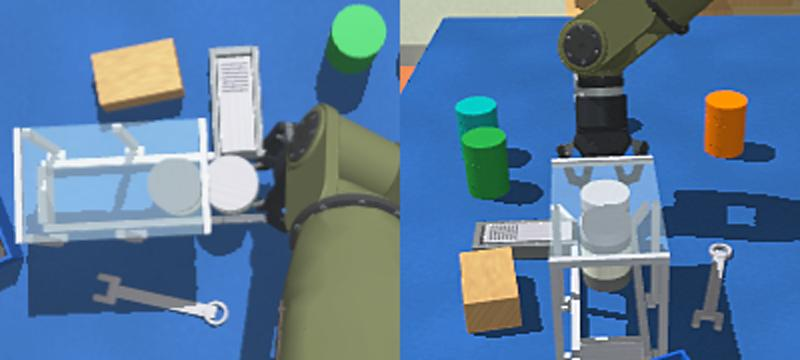

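Request:
carry_out:
  increments:
    - [[0,0,0],[0,0.0103,0],0.06]
    - [[0,0,0],[0,0.0103,0],0.06]
    - [[0,0,0],[0,0.0103,0],0.06]
    - [[0,0,0],[0,0.0103,0],0.06]
    - [[0,0,0],[0,0,0],0.06]
    - [[0,0,0],[0.002,-0.03,0],0.06]
    - [[0,0,0],[0.002,-0.03,0.02],0.06]
    - [[0,0,0],[0.002,-0.03,0.03],0.06]
    - [[0,0,0],[0.001,-0.02,0.04],0.06]
    - [[0,0,0],[0,-0.02,0.045],0.06]

```text
clock: 12.25
position: [555.4, -56.6, 331.5]
tcp_rot: [0.567, 0.612, -0.377, 0.403]
contact_force: [0.6, 0.4, 0.1]
grip_width: 0.47
```

```bash
python3 - <<'E'
from h import *
tipnow();plan(4,-488,165,0,157,.4);plan(4,-488,165,0,157,.7)
E
```

```text
clk 12.25 tip lane [  -3.8 -149.1] z 172.3 F [0.6 0.4 0.1] grip 0.47 q [-0.22  0.41  1.57  0.4   1.31 -0.42]
tot rot [-0.002  -0.0053  0.0011] shift [ 0.0321 -0.337  -0.0071] rmin rows 7.0 tcp [ 587. -394.  324.] r 707
tot rot [0.2972 0.0168 0.0003] shift [ 0.0354 -0.381  -0.0342] rmin rows 8.0 tcp [ 591. -438.  297.] r 735
```

11 rows of (0.0029, -0.0306, 0), then down by 0.136.

Request:
carry_out:
  increments:
    - [[0,0,0],[0.0029,-0.0306,0],0.06]
    - [[0,0,0],[0.0029,-0.0306,0],0.06]
    - [[0,0,0],[0.0029,-0.0306,0],0.06]
    - [[0,0,0],[0.0029,-0.0306,0],0.06]
    - [[0,0,0],[0.0029,-0.0306,0],0.06]
    - [[0,0,0],[0.0029,-0.0306,0],0.06]
    - [[0,0,0],[0.0029,-0.0306,0],0.06]
    - [[0,0,0],[0.0029,-0.0306,0],0.06]
    - [[0,0,0],[0.0029,-0.0306,0],0.06]
    - [[0,0,0],[0.0029,-0.0306,0],0.06]
    - [[0,0,0],[0.0029,-0.0306,0],0.06]
    - [[0,0,0],[0,0,-0.03],0.06]
    - [[0,0,0],[0,0,-0.03],0.06]
    - [[0,0,0],[0,0,-0.03],0.06]
    - [[0,0,0],[0,0,-0.03],0.06]
    - [[0,0,0],[0,0,-0.016],0.06]
    - [[0,0,0],[0,0,0],0.06]

```text
clock: 13.95
position: [587.2, -391.8, 192.3]
tcp_rot: [0.567, 0.613, -0.377, 0.402]
contact_force: [0.8, -0.3, 0.7]
grip_width: 0.47
```

```bash
python3 - <<'E'
from h import *
tipnow();plan(0,-190,36,0,157,.4)
for n in('top','side'):
    p,d=vision.capture(n);cv2.imwrite(f'pics/{n}2.png',p)
a=cv2.imread('pics/top2.png')[120:300,360:560];b=cv2.imread('pics/side2.png')[90:270,220:420]
cv2.imwrite('pics/c.png',cv2.resize(np.hstack([a,b]),None,fx=2,fy=2,interpolation=cv2.INTER_CUBIC))
E
```

```text
clk 13.95 tip lane [   2.9 -485.3] z 33.2 F [ 0.8 -0.3  0.7] grip 0.47 q [-0.67  0.91  1.1   0.29  1.43 -0.83]
tot rot [-0.0041 -0.0065  0.0003] shift [-0.0258  0.295   0.0031] rmin rows 7.0 tcp [561. -97. 195.] r 570
```

View pics/c.png

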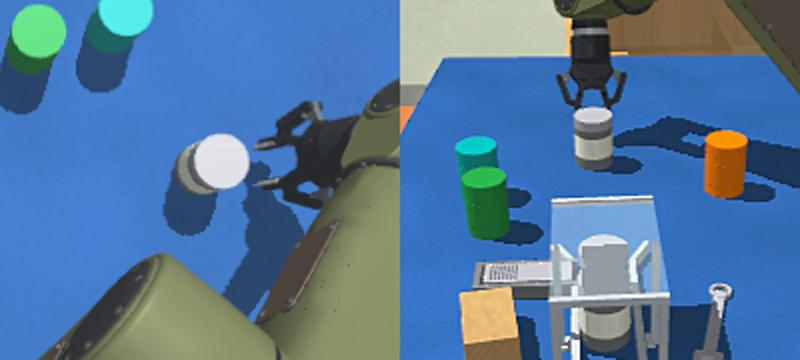

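Request:
carry_out:
  increments:
    - [[0,0,0],[0,0,0.003],0.06]
    - [[0,0,0],[-0.0014,0.0155,0],0.06]
    - [[0,0,0],[-0.0014,0.0155,0],0.06]
    - [[0,0,0],[-0.0014,0.0155,0],0.06]
    - [[0,0,0],[-0.0014,0.0155,0],0.06]
    - [[0,0,0],[-0.0014,0.0155,0],0.06]
    - [[0,0,0],[-0.0014,0.0155,0],0.06]
    - [[0,0,0],[-0.0014,0.0155,0],0.06]
    - [[0,0,0],[-0.0014,0.0155,0],0.06]
    - [[0,0,0],[-0.0014,0.0155,0],0.06]
    - [[0,0,0],[-0.0014,0.0155,0],0.06]
    - [[0,0,0],[-0.0014,0.0155,0],0.06]
    - [[0,0,0],[-0.0014,0.0155,0],0.06]
    - [[0,0,0],[-0.0014,0.0155,0],0.06]
    - [[0,0,0],[-0.0014,0.0155,0],0.06]
    - [[0,0,0],[-0.0014,0.0155,0],0.06]
    - [[0,0,0],[-0.0014,0.0155,0],0.06]
    - [[0,0,0],[-0.0014,0.0155,0],0.06]
    - [[0,0,0],[-0.0014,0.0155,0],0.06]
    - [[0,0,0],[0,0,0],0.06]

```text
clock: 16.05
position: [562.5, -111.2, 198.4]
tcp_rot: [0.566, 0.612, -0.376, 0.404]
contact_force: [0.6, -0.5, 0.7]
grip_width: 0.472
```

```bash
python3 - <<'E'
from h import *
tipnow();plan(0,-205,34,0,157,.7)
for n in('top','side'):
    p,d=vision.capture(n);cv2.imwrite(f'pics/{n}2.png',p)
a=cv2.imread('pics/top2.png')[120:300,260:460];b=cv2.imread('pics/side2.png')[90:270,220:420]
cv2.imwrite('pics/c.png',cv2.resize(np.hstack([a,b]),None,fx=2,fy=2,interpolation=cv2.INTER_CUBIC))
E
```

```text
clk 16.05 tip lane [  -0.5 -204.2] z 39.1 F [ 0.6 -0.5  0.7] grip 0.472 q [-0.3   0.62  1.59  0.41  1.12 -0.6 ]
tot rot [ 0.2976  0.0198 -0.002 ] shift [ 0.0033 -0.0445 -0.032 ] rmin rows 3.0 tcp [ 566. -156.  166.] r 587
```

View pics/c.png

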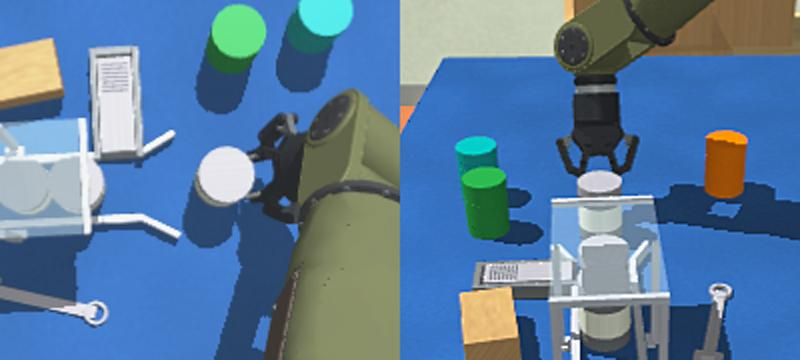

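Request:
carry_out:
  increments:
    - [[0.0744,0.005,0],[0.0008,-0.0145,-0.008],0.06]
    - [[0.0744,0.005,0],[0.0008,-0.0135,-0.008],0.06]
    - [[0.0744,0.005,0],[0.0008,-0.0125,-0.008],0.06]
    - [[0.0744,0.005,0],[0.0008,-0.0125,-0.007],0.06]
    - [[0,0,0],[0,0,0],0.06]

```text
clock: 16.65
position: [565.3, -167.5, 165.4]
tcp_rot: [0.617, 0.665, -0.287, 0.307]
contact_force: [0.5, 0.4, -0.3]
grip_width: 0.469
```

```bash
python3 - <<'E'
from h import *
tipnow();plan(0,-20,34,0,157,.7);plan(0,11,34,0,157,.7)
E
```

```text
clk 16.65 tip lane [  -1.5 -216.5] z 33.3 F [ 0.5  0.4 -0.3] grip 0.469 q [-0.42  0.74  1.52  0.63  1.32 -0.79]
tot rot [-0.0019 -0.0028  0.0016] shift [-0.0132  0.1963  0.0009] rmin rows 5.0 tcp [552.  29. 166.] r 553
tot rot [-0.0019 -0.0028  0.0016] shift [-0.0155  0.2272  0.0009] rmin rows 5.0 tcp [550.  60. 166.] r 553
```

Request:
carry_out:
  increments:
    - [[0,0,0],[-0.0008,0.0123,0],0.06]
    - [[0,0,0],[-0.0008,0.0123,0],0.06]
    - [[0,0,0],[-0.0008,0.0123,0],0.06]
    - [[0,0,0],[-0.0008,0.0123,0],0.06]
    - [[0,0,0],[-0.0008,0.0123,0],0.06]
    - [[0,0,0],[-0.0008,0.0123,0],0.06]
    - [[0,0,0],[-0.0008,0.0123,0],0.06]
    - [[0,0,0],[-0.0008,0.0123,0],0.06]
    - [[0,0,0],[-0.0008,0.0123,0],0.06]
    - [[0,0,0],[-0.0008,0.0123,0],0.06]
    - [[0,0,0],[-0.0008,0.0123,0],0.06]
    - [[0,0,0],[-0.0008,0.0123,0],0.06]
    - [[0,0,0],[-0.0008,0.0123,0],0.06]
    - [[0,0,0],[-0.0008,0.0123,0],0.06]
    - [[0,0,0],[-0.0008,0.0123,0],0.06]
    - [[0,0,0],[-0.0008,0.0123,0],0.06]

```text
clock: 18.25
position: [552.8, 31.5, 166.7]
tcp_rot: [0.617, 0.664, -0.287, 0.309]
contact_force: [0.3, -8.3, 0.3]
grip_width: 0.468
```

```bash
python3 - <<'E'
from h import *
tipnow();plan(0,11,34,0,157,.7)
for n in('top','side'):
    p,d=vision.capture(n);cv2.imwrite(f'pics/{n}2.png',p)
a=cv2.imread('pics/top2.png')[120:300,200:400];b=cv2.imread('pics/side2.png')[120:300,220:420]
cv2.imwrite('pics/c.png',cv2.resize(np.hstack([a,b]),None,fx=2,fy=2,interpolation=cv2.INTER_CUBIC))
tipnow()
E
```

```text
clk 18.25 tip lane [  0.9 -17.5] z 34.2 F [ 0.3 -8.3  0.3] grip 0.468 q [-0.09  0.65  1.67  0.79  1.11 -0.64]
tot rot [ 0.001  -0.0007 -0.0001] shift [-0.0031  0.0282 -0.0003] rmin rows 1.0 tcp [550.  60. 166.] r 553
clk 18.35 tip lane [  0.5 -16.4] z 34.4 F [-0.2  0.8 -0.3] grip 0.469 q [-0.09  0.65  1.67  0.79  1.11 -0.64]
```

View pics/c.png

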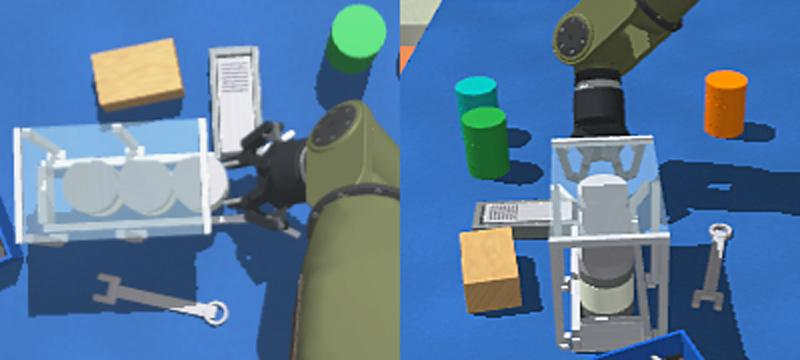

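Request:
carry_out:
  increments:
    - [[0,0,0],[-0.0006,0.007,0],0.06]
    - [[0,0,0],[-0.0006,0.007,0],0.06]
    - [[0,0,0],[-0.0006,0.006,0],0.06]
    - [[0,0,0],[-0.0004,0.004,0],0.06]
    - [[0,0,0],[0,0,0],0.06]

```text
clock: 18.85
position: [550.7, 55.0, 166.7]
tcp_rot: [0.617, 0.665, -0.287, 0.309]
contact_force: [0.5, -3.8, -0.5]
grip_width: 0.471
```

```bash
python3 - <<'E'
from h import *
tipnow()
E
```

```text
clk 18.85 tip lane [0.5 6.2] z 34.3 F [ 0.5 -3.8 -0.5] grip 0.471 q [-0.05  0.65  1.68  0.81  1.08 -0.62]
```

Request:
carry_out:
  increments:
    - [[0,0,0],[-0.0002,0.002,0],0.06]
    - [[0,0,0],[-0.0002,0.002,0],0.06]

```text
clock: 19.05
position: [550.4, 58.4, 166.7]
tcp_rot: [0.617, 0.664, -0.287, 0.309]
contact_force: [0.7, -8.6, 1.3]
grip_width: 0.476
```

```bash
python3 - <<'E'
from h import *
tipnow()
for n in('top','side'):
    p,d=vision.capture(n);cv2.imwrite(f'pics/{n}2.png',p)
a=cv2.imread('pics/top2.png')[120:300,200:400];b=cv2.imread('pics/side2.png')[120:300,220:420]
cv2.imwrite('pics/c.png',cv2.resize(np.hstack([a,b]),None,fx=2,fy=2,interpolation=cv2.INTER_CUBIC))
tipnow()
E
```

```text
clk 19.05 tip lane [0.5 9.6] z 34.3 F [ 0.7 -8.6  1.3] grip 0.476 q [-0.04  0.65  1.68  0.81  1.08 -0.61]
clk 19.15 tip lane [0.5 9.8] z 34.3 F [ 0.4 -6.4  0.3] grip 0.473 q [-0.04  0.65  1.68  0.81  1.08 -0.61]
```

View pics/c.png

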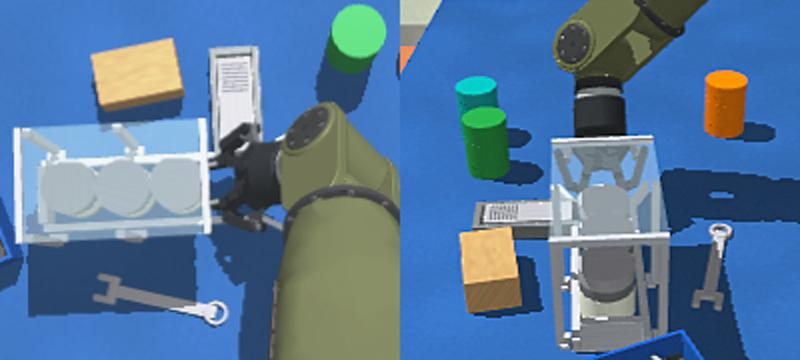

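Request:
carry_out:
  increments:
    - [[0,0,0],[-0.0002,0.002,0],0.06]
    - [[0,0,0],[-0.0002,0.002,0],0.06]
    - [[0,0,0],[0,0,0],0.06]

```text
clock: 19.45
position: [550.0, 62.6, 166.7]
tcp_rot: [0.617, 0.664, -0.287, 0.309]
contact_force: [1.0, -5.8, 0.5]
grip_width: 0.472
```

```bash
python3 - <<'E'
from h import *
tipnow()
E
```

```text
clk 19.45 tip lane [ 0.4 13.8] z 34.3 F [ 1.  -5.8  0.5] grip 0.472 q [-0.04  0.65  1.68  0.81  1.08 -0.61]
```

Request:
carry_out:
  increments:
    - [[0,0,0],[-0.0002,0.002,0],0.06]
    - [[0,0,0],[-0.0002,0.002,0],0.06]
    - [[0,0,0],[0,0,0],0.06]

```text
clock: 19.75
position: [549.9, 65.0, 166.9]
tcp_rot: [0.617, 0.663, -0.288, 0.31]
contact_force: [-0.0, -27.3, 3.5]
grip_width: 0.471
```

```bash
python3 - <<'E'
from h import *
tipnow()
E
```

```text
clk 19.75 tip lane [ 0.8 15.8] z 34.2 F [ -0.  -27.3   3.5] grip 0.471 q [-0.03  0.65  1.68  0.81  1.07 -0.61]
```

Request:
carry_out:
  increments:
    - [[0,0,0],[0.0002,-0.006,0],0.06]
    - [[0,0,0],[0.001,-0.02,0],0.06]
    - [[0,0,0],[0.002,-0.03,0],0.3]
    - [[0,0,0],[0.002,-0.03,0.01],1]
    - [[0,0,0],[0.002,-0.03,0.03],1]
    - [[0,0,0],[0.002,-0.03,0.03],1]
    - [[0,0,0],[0,-0.04,0.03],1]
    - [[0,0,0],[0,-0.04,0.02],1]
    - [[0,0,0],[0,-0.04,0],1]

```text
clock: 20.65
position: [558.8, -200.6, 290.0]
tcp_rot: [0.617, 0.664, -0.286, 0.311]
contact_force: [0.0, 0.8, -0.0]
grip_width: 0.004
```

```bash
python3 - <<'E'
from h import *
tipnow()
for n in('top','side'):
    p,d=vision.capture(n);cv2.imwrite(f'pics/{n}3.png',p)
    q=p
crop(cv2.imread('pics/top3.png'),200,130,360,250,5,'pics/c.png')
s=cv2.imread('pics/side3.png'); S=cv2.resize(s[150:300,250:400],None,fx=4,fy=4,interpolation=cv2.INTER_CUBIC)
t=np.linspace(0,6.28,40)
for y in(183,115,47):
  for z in (0,95):
    q=proj('side',lane2w(L,np.c_[34*np.cos(t),y+34*np.sin(t),0*t+z])); cv2.polylines(S,[((q-[250,150]+.5)*4).round().astype(int)],True,(0,0,255),1)
cv2.imwrite('pics/d.png',S)
E
```

```text
clk 20.65 tip lane [ -10.  -249.5] z 157.5 F [ 0.   0.8 -0. ] grip 0.004 q [-0.47  0.57  1.46  0.58  1.53 -0.7 ]
```

View pics/c.png

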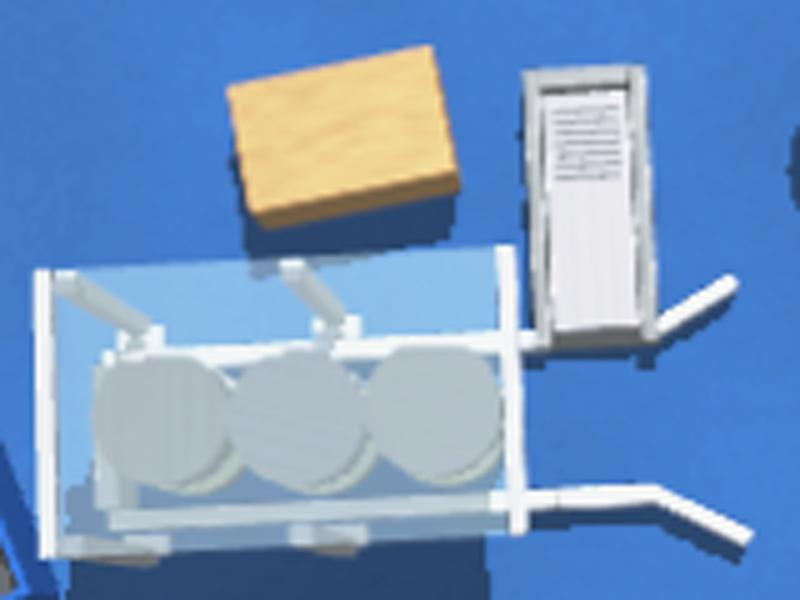

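View pics/d.png

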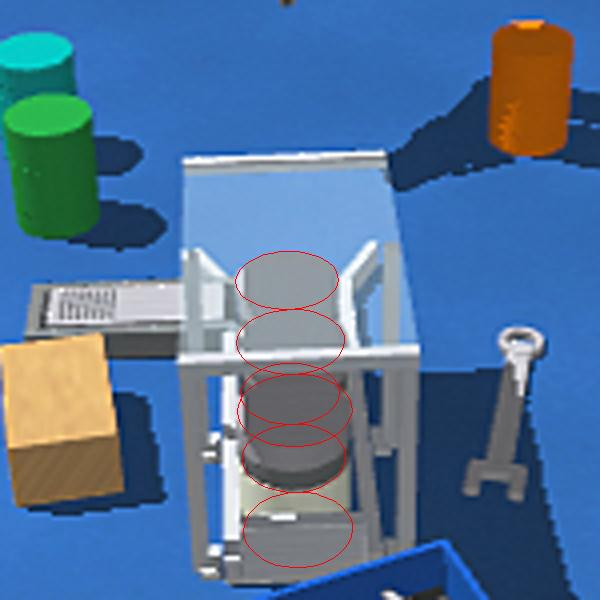

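```bash
python3 - <<'E'
from h import *
for a in[(162,423),(298,420),(435,413),(587,145)]:
    w=at('top',(200+a[0]/5-.4,130+a[1]/5-.4),95 if a[0]<500 else 24);print(w2lane(L,w))
p=w2lane(L,at('top',(200+587/5-.4,130+145/5-.4),24));
plan(p[0],-36,60,0,1,.5)
plan(150,-36,60,0,1,.5)
crop(cv2.imread('pics/top3.png'),295,135,345,205,10,'pics/f.png')
E
```

```text
[ -1.36564805 180.52170647]
[ -3.14184009 112.8703531 ]
[-2.95843326 44.97995395]
[144.45488375 -35.42144983]
tot rot [-0.1987 -0.0144  0.0033] shift [ 0.137   0.2549 -0.0754] rmin rows 7.0 tcp [695.  52. 212.] r 697
tot rot [-0.1987 -0.0144  0.0033] shift [ 0.1425  0.2553 -0.0754] rmin rows 7.0 tcp [701.  52. 212.] r 703
```

View pics/f.png

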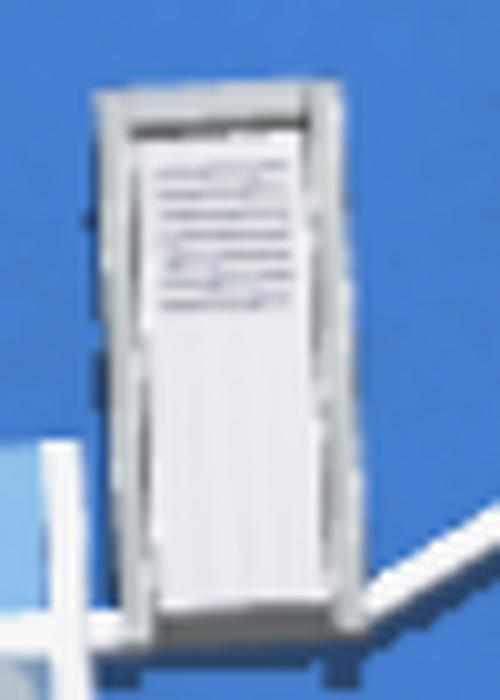

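```bash
python3 - <<'E'
from h import *
plan(144,-28,120,0,1,.5)
E
```

```text
tot rot [-0.1987 -0.0144  0.0033] shift [ 0.1359  0.2628 -0.0154] rmin rows 7.0 tcp [694.  60. 272.] r 697
```

Request:
carry_out:
  increments:
    - [[-0.0199,-0.0014,0],[0.0136,0.0263,-0.0015],1]
    - [[-0.0199,-0.0014,0],[0.0136,0.0263,-0.0015],1]
    - [[-0.0199,-0.0014,0],[0.0136,0.0263,-0.0015],1]
    - [[-0.0199,-0.0014,0],[0.0136,0.0263,-0.0015],1]
    - [[-0.0199,-0.0014,0],[0.0136,0.0263,-0.0015],1]
    - [[-0.0199,-0.0014,0],[0.0136,0.0263,-0.0015],1]
    - [[-0.0199,-0.0014,0],[0.0136,0.0263,-0.0015],1]
    - [[-0.0199,-0.0014,0],[0.0136,0.0263,-0.0015],1]
    - [[-0.0199,-0.0014,0],[0.0136,0.0263,-0.0015],1]
    - [[-0.0199,-0.0014,0],[0.0136,0.0263,-0.0015],1]
    - [[0,0,0],[0,0,-0.03],1]
    - [[0,0,0],[0,0,-0.03],1]
    - [[0,0,0],[0,0,-0.02],1]
    - [[0,0,0],[0,0,0],1]

```text
clock: 22.15
position: [693.9, 64.3, 188.3]
tcp_rot: [0.584, 0.632, -0.349, 0.371]
contact_force: [-0.1, 0.1, -0.4]
grip_width: -0.002
```

```bash
python3 - <<'E'
from h import *
tipnow();plan(144,-28,30,0,1,.5)
for n in('top','side'):
    p,d=vision.capture(n);cv2.imwrite(f'pics/{n}2.png',p)
a=cv2.imread('pics/top2.png')[110:250,260:400];b=cv2.imread('pics/side2.png')[150:290,200:340]
cv2.imwrite('pics/c.png',cv2.resize(np.hstack([a,b]),None,fx=2.8,fy=2.8,interpolation=cv2.INTER_CUBIC))
E
```

```text
clk 22.15 tip lane [142.9 -23.4] z 36.5 F [-0.1  0.1 -0.4] grip -0.002 q [-0.01  0.86  1.2   0.54  1.19 -0.32]
tot rot [-0.0005 -0.0076 -0.0007] shift [ 0.0002 -0.0044 -0.0064] rmin rows 1.0 tcp [694.  60. 182.] r 697
```

View pics/c.png

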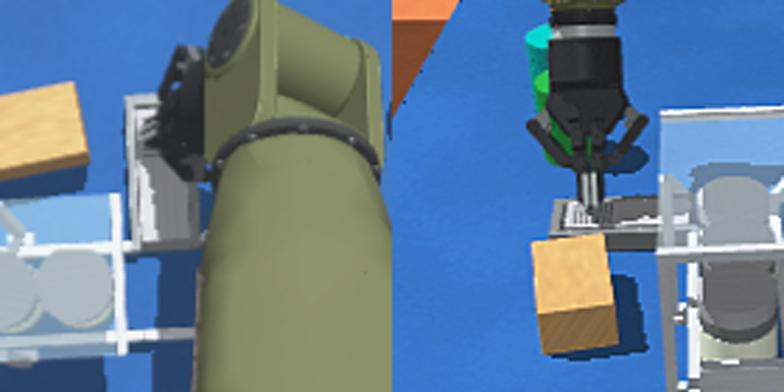

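Request:
carry_out:
  increments:
    - [[0,0,0],[0,-0.0045,-0.003],1]
    - [[0,0,0],[0,0,-0.002],1]
    - [[0,0,0],[0,0,-0.001],1]
    - [[0,0,0],[0,0,-0.001],1]
    - [[0,0,0],[0,0,0],1]

```text
clock: 22.75
position: [694.7, 59.5, 184.7]
tcp_rot: [0.585, 0.631, -0.348, 0.373]
contact_force: [-0.5, 1.2, -0.7]
grip_width: -0.001
```

```bash
python3 - <<'E'
from h import *
tipnow()
E
```

```text
clk 22.75 tip lane [144.2 -28.4] z 32.9 F [-0.5  1.2 -0.7] grip -0.001 q [-0.02  0.86  1.2   0.54  1.18 -0.33]
```

Request:
carry_out:
  increments:
    - [[0,0,0],[0,0,-0.001],1]
    - [[0,0,0],[0,0,-0.001],1]
    - [[0,0,0],[0,0,-0.001],1]
    - [[0,0,0],[0,0,0],1]

```text
clock: 23.15
position: [694.7, 59.5, 181.5]
tcp_rot: [0.585, 0.631, -0.348, 0.373]
contact_force: [0.4, 0.7, -1.1]
grip_width: 0.002
```

Request:
carry_out:
  increments:
    - [[0,0,0],[0,0,-0.001],1]
    - [[0,0,0],[0,0,0],1]

```text
clock: 23.35
position: [694.7, 59.5, 180.5]
tcp_rot: [0.585, 0.631, -0.348, 0.373]
contact_force: [0.5, -0.0, -0.2]
grip_width: -0.002
```

Request:
carry_out:
  increments:
    - [[0,0,0],[0,0,-0.001],1]
    - [[0,0,0],[0,0,-0.001],1]
    - [[0,0,0],[0,0,0],1]

```text
clock: 23.65
position: [695.0, 59.5, 179.7]
tcp_rot: [0.585, 0.631, -0.347, 0.374]
contact_force: [-1.8, -0.6, 7.2]
grip_width: 0.002
```

Request:
carry_out:
  increments:
    - [[0,0,0],[0,0,-0.001],1]
    - [[0,0,0],[0,0,0],1]

```text
clock: 23.85
position: [695.2, 59.5, 179.6]
tcp_rot: [0.586, 0.63, -0.346, 0.374]
contact_force: [0.0, -0.8, 11.1]
grip_width: -0.001
```

Request:
carry_out:
  increments:
    - [[0,0,0],[0,0,-0.001],1]
    - [[0,0,0],[0,0,0],1]

```text
clock: 24.05
position: [695.4, 59.4, 179.4]
tcp_rot: [0.586, 0.63, -0.346, 0.374]
contact_force: [-3.0, -1.3, 17.3]
grip_width: -0.0
```

Request:
carry_out:
  increments:
    - [[0,0,0],[0,0,0.0007],1]
    - [[0,0,0],[-0.004,-0.0003,0],1]
    - [[0,0,0],[-0.005,-0.0004,0],1]
    - [[0,0,0],[-0.005,-0.0004,0],1]
    - [[0,0,0],[-0.005,-0.0004,0],1]

```text
clock: 24.55
position: [676.3, 58.0, 179.6]
tcp_rot: [0.586, 0.63, -0.346, 0.374]
contact_force: [2.1, 0.2, 12.6]
grip_width: -0.002
```

```bash
python3 - <<'E'
from h import *
tipnow()
p,d=vision.capture('side')
crop(p,200,180,340,270,5,'pics/c.png')
tipnow()
E
```

```text
clk 24.55 tip lane [126.5 -28.5] z 27.8 F [ 2.1  0.2 12.6] grip -0.002 q [-0.02  0.83  1.27  0.55  1.15 -0.35]
clk 24.6 tip lane [125.9 -28.4] z 27.8 F [-1.1 -0.9 13.5] grip -0.002 q [-0.02  0.83  1.27  0.55  1.15 -0.35]
```

View pics/c.png

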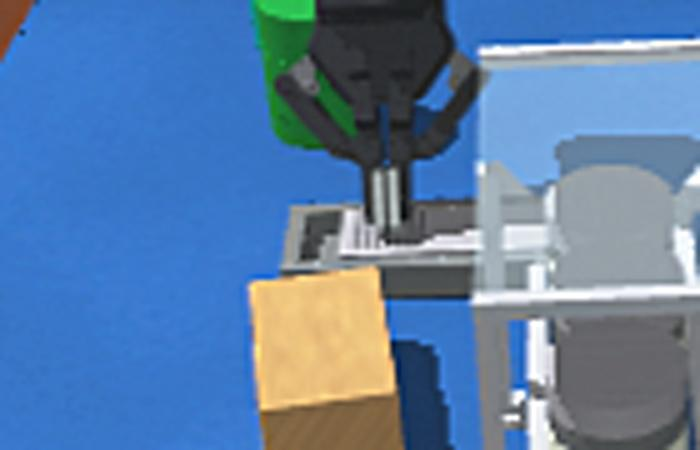

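Request:
carry_out:
  increments:
    - [[0,0,0],[-0.005,-0.0004,0],1]
    - [[0,0,0],[-0.005,-0.0004,0],1]
    - [[0,0,0],[-0.005,-0.0004,0],1]
    - [[0,0,0],[-0.005,-0.0004,0],1]

```text
clock: 25.0
position: [656.3, 56.4, 179.5]
tcp_rot: [0.586, 0.63, -0.346, 0.374]
contact_force: [1.4, 0.1, 13.6]
grip_width: 0.004
```

Request:
carry_out:
  increments:
    - [[0,0,0],[-0.005,-0.0004,0],1]
    - [[0,0,0],[-0.005,-0.0004,0],1]
    - [[0,0,0],[-0.005,-0.0004,0],1]
    - [[0,0,0],[-0.005,-0.0004,0],1]

```text
clock: 25.4
position: [636.3, 54.8, 179.5]
tcp_rot: [0.586, 0.63, -0.346, 0.374]
contact_force: [2.7, 0.4, 11.9]
grip_width: -0.001
```

```bash
python3 - <<'E'
from h import *
tipnow()
p,d=vision.capture('side')
crop(p,200,180,340,270,5,'pics/c.png')
E
```

```text
clk 25.4 tip lane [ 86.4 -28.6] z 27.8 F [ 2.7  0.4 11.9] grip -0.001 q [-0.03  0.76  1.41  0.57  1.09 -0.4 ]
```

View pics/c.png

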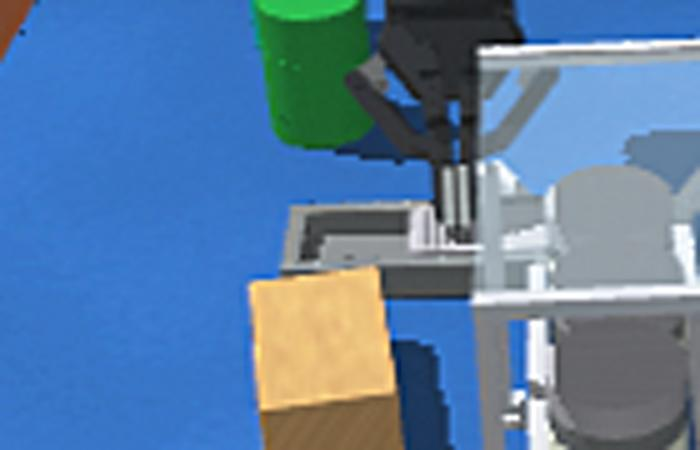

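Request:
carry_out:
  increments:
    - [[0,0,0],[-0.005,-0.0004,0],1]
    - [[0,0,0],[-0.005,-0.0004,0],1]
    - [[0,0,0],[-0.004,-0.0003,0],1]
    - [[0,0,0],[-0.003,-0.0002,0],1]

```text
clock: 25.85
position: [619.4, 53.5, 179.5]
tcp_rot: [0.586, 0.63, -0.346, 0.374]
contact_force: [1.2, 0.5, 13.2]
grip_width: 0.001
```

Request:
carry_out:
  increments:
    - [[0,0,0],[-0.002,-0.0001,0],1]
    - [[0,0,0],[-0.002,-0.0002,0],1]

```text
clock: 26.05
position: [615.5, 53.2, 179.5]
tcp_rot: [0.586, 0.63, -0.346, 0.374]
contact_force: [1.7, -0.1, 13.9]
grip_width: -0.005
```

Request:
carry_out:
  increments:
    - [[0,0,0],[-0.002,-0.0001,0],1]
    - [[0,0,0],[-0.002,-0.0002,0],1]

```text
clock: 26.25
position: [611.9, 52.8, 179.6]
tcp_rot: [0.586, 0.629, -0.346, 0.375]
contact_force: [8.1, 1.4, 10.1]
grip_width: 0.0
```

Request:
carry_out:
  increments:
    - [[0,0,0],[-0.001,0,0],1]
    - [[0,0,0],[0,0,0.01],1]
    - [[0,0,0],[0.002,-0.02,0.03],1]
    - [[0,0,0],[0.002,-0.03,0.03],1]
    - [[0,0,0],[0.002,-0.04,0.03],1]
    - [[0,0,0],[0,-0.04,0.03],1]
    - [[0,0,0],[0,-0.04,0.02],1]
    - [[0,0,0],[0,-0.04,0],1]
    - [[0,0,0],[0,-0.04,0],1]
    - [[0,0,0],[0,0,0],1]

```text
clock: 27.25
position: [614.9, -201.4, 327.4]
tcp_rot: [0.586, 0.629, -0.349, 0.373]
contact_force: [-0.7, -0.2, 0.1]
grip_width: -0.002
```

```bash
python3 - <<'E'
from h import *
tipnow()
for n in('top','side'):
    p,d=vision.capture(n);cv2.imwrite(f'pics/{n}4.png',p)
crop(cv2.imread('pics/top4.png'),200,130,360,250,5,'pics/c.png');crop(cv2.imread('pics/side4.png'),230,160,390,280,5,'pics/d.png')
E
```

```text
clk 27.25 tip lane [  45.6 -282.8] z 175.6 F [-0.7 -0.2  0.1] grip -0.002 q [-0.42  0.62  1.26  0.44  1.52 -0.57]
```

View pics/c.png

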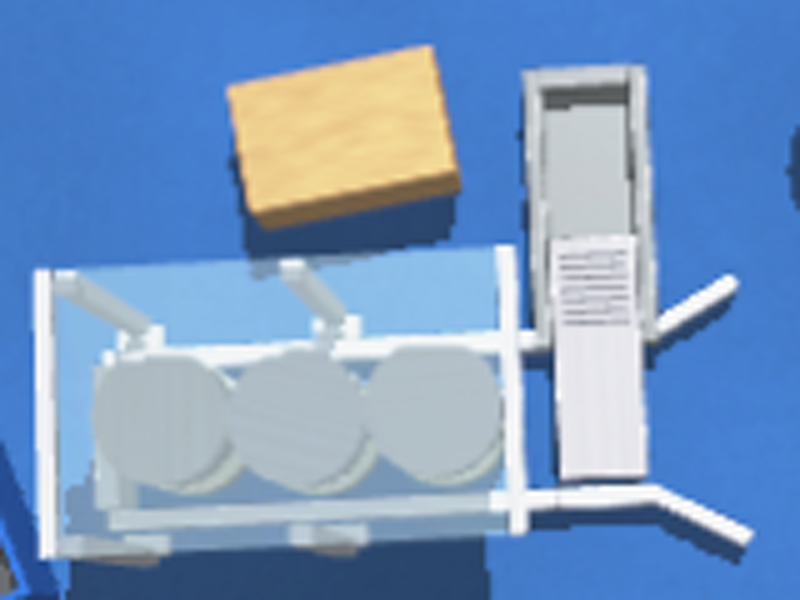

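View pics/d.png

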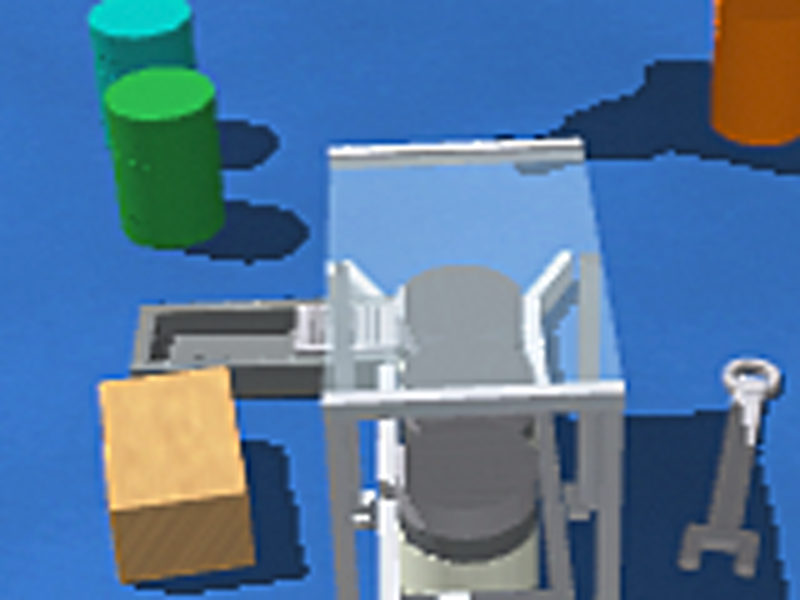

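```bash
python3 - <<'E'
from h import *
for a in[(587,90),(595,328),(593,237),(602,479),(593,285),(600,489)]:
    w=at('top',(200+a[0]/5-.4,130+a[1]/5-.4),24);print(a,w2lane(L,w))
for a in[(162,423),(298,420),(435,413)]:
    w=at('top',(200+a[0]/5-.4,130+a[1]/5-.4),95);print(w2lane(L,w))
crop(cv2.imread('pics/top4.png'),295,165,345,235,10,'pics/f.png')
E
```

```text
(587, 90) [174.58714501 -36.80858235]
(595, 328) [ 45.49866183 -35.08947132]
(593, 237) [ 94.37793536 -36.30708944]
(602, 479) [-34.63480495 -35.01683076]
(593, 285) [ 68.55817243 -35.10469119]
(600, 489) [-39.83619141 -33.71994258]
[ -1.36564805 180.52170647]
[ -3.14184009 112.8703531 ]
[-2.95843326 44.97995395]
```

View pics/f.png

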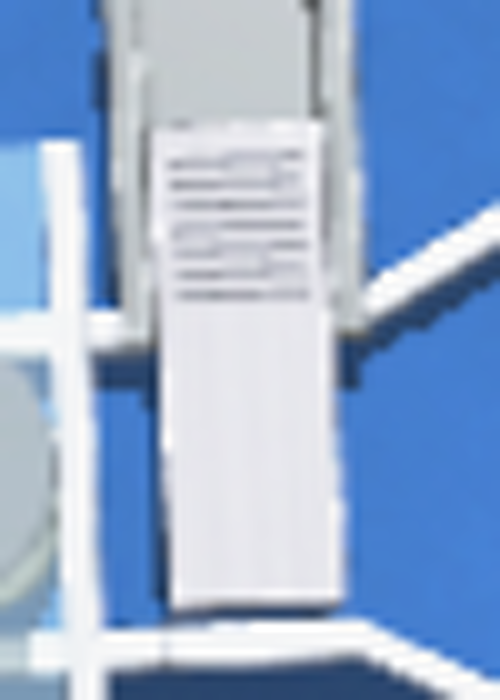

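```bash
python3 - <<'E'
from h import *
print(env.sign_off(), env.state()['clock'])
E
```

```text
the job is handed in; nothing more can be done
the job is handed in; nothing more can be done
```

The three grey jars are in the lane in single file, pushed home, and the gate is closed across the mouth. I handed the job in at about 27 s of the 72 s; no verdict is reported.

**What I did:** I pushed each jar with the half-open fingers as a fork. The last push, with the tool leaning back about 40 degrees, drove all three against the end stop, and the push force rose to 27 N. I then pressed on the gate pad with about 12 to 14 N (briefly 17 N at first touch) and dragged it closed.

**Last checks:**
- **Jars:** From the top view, their middles are at lane y of about 181, 113 and 45 mm, within 3.2 mm of the centre line, and they stand upright. The 68 mm spacing means they touch. All three read about 2 mm short of the nominal 183, 115 and 47 mm. I take that as calibration error, since they are already against the stop.
- **Gate:** The plate moved about 80 mm by camera, and the sideways drag force rose from about 2 N to 8 N at the end, so it reached its stop. The gate value itself could not be read, and a gap of about 4 mm to the keeper rail was still visible.
- **Bystanders:** The carton and wrench look unmoved. I did not measure the bin's final position, but the arm never worked near it.
- **Arm:** It is clear of everything, and the wrist force reads about zero.

**Disagreement:** While pushing the first jar with the tool vertical, the fingers met an unexpected upward force of up to 28 N. I switched to a leaning tool and it did not come back.

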